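# Close and seal the lint-filter box of the pressing table

### The arm

A 7-joint arm with a two-finger parallel gripper is mounted at the origin on the work surface. World frame = base frame: x ahead of the robot, y to its left, z up, the work surface at z = 0. Lengths are in m, angles in rad, forces in N, time in s.
With the tool pointing down it reaches from about 0.4 to 0.875 m from the base axis. Payload 19.3 kg.
Tool frame: the origin (TCP) lies at the very end of the fingers, on their centre line; the grasp point (between the pads) lies 19 mm behind it; z points along the fingers, y is the line along which they close (so a half turn about z gives the same grasp; the last joint's range is limited). The gripper opens to 85 mm and grips with 20 to 120 N. Pads are 22 mm wide; open, the fingers measure 114 mm over their backs; the gripper's body (76 mm by 85 mm) begins 54 mm behind the grasp point. The pads swing forward as they close: fully open they stand 13 mm farther back than shut.
Start: joints at [-1.37, 0.521, -0.036, 1.599, 0.021, 1.021, -0.113], TCP at [0.167, 0.602, 0.231] pointing down, gripper open.
Joint ranges: [-2.91, 2.91], [-0.3, 2.13], [-1.5, 1.42], [0.17, 2.43], [-1.26, 4.41], [0.16, 1.93], [-2.52, 2.52]. Speed limits (rad/s): [1.89, 1.89, 2.39, 2.39, 3.01, 3.01, 3.01].

### API

Orientations are given as [roll, pitch, yaw] about the fixed x, y, z axes, in that order (R = Rz(yaw) Ry(pitch) Rx(roll)).
In Python, from workcell import monitor, viewer, bot gives the robot as it stands.
- The arm moves only by the tool move_arm, never from a script. Its arguments are lists of equal length, an entry for each row: "gripper": the opening, from 0 (shut) to 1 (fully open); "linear": the shift along the tool's x, y, z in cm, a list of three; "twist": the turn about the tool's z in degrees. A call has 1 to 8 rows; each row shifts and turns the commanded pose from where the row before left it, along the tool's axes as they then stand; what a row does not reach is not made up. A row lasts 1/10 s, in which the tool goes at most 50 mm and 8.59 degrees, less where a joint would pass 70% of its speed; a pose out of reach is approached as far as the arm can. A call with a gripper value outside its range is refused whole. The fingers move at their own pace and stop on an object; "squeeze" is the grip in N (left out, the last holds). Time passes only in rows, so rows that do not move let the fingers close. It gives the time, the measured TCP pose, the force, the opening and the grip force at its end, in the units of the state.
- monitor.observe(): the state, without advancing time (a new reading comes with each control period).
- viewer.grab_frame(name): name is "scene" or "side" or "wrist"; returns a dict with "img" (420x560x3 uint8, red, green, blue), "K" (3x3 intrinsics, pixels), "eye" and "rotation" of the camera in the world. Camera axes: x right, y up, looking along -z (the intrinsics and any distortion apply to the point x, -y, -z); pixel columns grow to the right and rows downward; lengths in m; the calibration is good to about 2 mm. A picture is of the moment at which its call begins. There is no depth.
- bot.job_done(): hands the job in; it is judged then, once.
The state is a dict: "clock": time; "qpos": joint angles; "qd": joint speeds; "joint_efforts": joint torques, N m; "position": TCP position; "tool_rot": TCP orientation; "force": force on the tool from outside, world axes, zero at the start; "moment": the same for the moment, N m; "grip_width": finger opening in m; "finger_force": force on a finger pad.
Only numpy, scipy, OpenCV 4.12 (cv2) and the standard library are available. Lean on these libraries where they do the work, as an engineer would, in place of code of your own. Each camera call takes 0.05 s, during which the arm holds its last target. There are 200 camera calls.

### The job

The lint filter of the pressing table's suction line has just been cleaned. Lower the hinged lid of the filter box shut without slamming it, turn the wing fastener on the lid clockwise until the slot in its head lines up with the two marks on the lid, then press the lid fully down against its springy gasket and finish while still holding it pressed, so that the blower can be started. Leave the other things on the table where they are.

Things in the scene. Friction and masses are not known exactly. Their poses are not given: they have to be found in the camera images.
- filter_box: Grey sheet-steel lint-filter box bolted to the table, open on top, 210 deep (x) by 270 wide (y) by 112 high, with a duct elbow behind it. Origin: centre of its underside, on the table. Its x axis points from the front wall (the fastener side) to the hinge side, y along the hinge, z up. It does not move. It carries the lid and its fastener.
- lid_hinge (a point): Middle of the lid's hinge axis, along the rear top rim of the box, 116 above the table, 105 behind the box's centre. Axes turn with the lid: -x along the lid to its front edge, y along the hinge, z out of its upper face (up when shut).
- lid_edge (a point): Middle of the front edge of the lid, on its upper face. The lid is a flat aluminium cover, 217 from hinge to front edge, 284 wide, 4 thick (the hinge axis lies in the plane of its underside), with a 12 deep skirt along front and sides. It stays where it is left; pushing its front edge down takes about 3 N. Upper face clear but for the fastener and two 2 high ribs.
- lid (a joint): Lid angle in rad: 0 fully down, gasket fully pressed; grows as the lid opens (starts 0.7 to 1.1). Left alone when shut, the lid rests on the springy gasket at about 0.025 to 0.035 (front edge 5 to 8 mm up). Pressing it fully down takes about 15 N at the fastener or 12 N at the front edge, where it stops hard; it springs up again when let go.
- fastener_grip (a point): Middle of the fastener's wing, on its axis: an upright steel web 40 long, 12 thick, 22 high on a disc of diameter 38, 4 thick, lying on the lid; the point is 15 above the lid's upper face, 11 under the wing's top, 175 from the hinge axis, midway across. Site y runs along the wing and its slot, z out of the lid. A tongue under the lid turns with it and catches under a keeper in the box.
- fastener (a joint): Fastener turn in rad, growing clockwise from above: 0 slot across the lid (along the hinge), 1.571 slot in line with the two black marks on the lid in front of and behind it (along the box's x). Stops at 0 and 1.65, starts 0.1 to 0.45, stays where left (0.06 N m). Turns home only with the lid shut; once turned it keeps an open lid from closing.
- screwdriver: Bystander: screwdriver 190 long lying right of the box.
- lint_brush: Bystander: wooden brush 190 long lying left of the box.
- spool: Bystander: white thread spool 55 high, left of the box near its front.
- button_jar: Bystander: glass jar 85 high, on the right side.
- spray_bottle: Bystander: white spray bottle 200 high, on the right side.
- pin_dish: Bystander: steel dish of diameter 90, on the left side.

How it is judged:
On the way, in this order (a step that is already met when the one before it is completed fails the run):
1. the lid is lowered shut on its gasket, the fastener not yet turned home (value of joint lid below 0.06 rad and value of joint fastener below 0.9 rad), for 0.2 s.
2. with the lid shut, the fastener is turned until its slot lines up with the marks (value of joint fastener above 1.43 rad and value of joint lid below 0.06 rad), for 0.2 s.
At the end, for the whole second after the job is handed in: The lid is held within 0.014 rad (3 mm at its front edge) of fully flush, which its gasket allows only under pressure; the slot is within 8 degrees (0.14 rad) of the marks; the robot still presses on the lid or its fastener with over 5 N at the end and through the second after (value of joint lid below 0.014 rad and value of joint fastener between 1.43 and 1.71 rad and contact force between any of the fingers, the arm and filter_box above 5 N); the arm keeps its last pose, push and grip.
It fails at once if the lid is slammed (closing faster than 2.5 rad/s) (velocity of joint lid below -2.5 rad/s).
It fails at once if a bystander is moved by more than 25 mm (distance of any of screwdriver, lint_brush, spool, button_jar, spray_bottle, pin_dish from where it was at the start of the episode above 0.025 m).
It also fails if it takes over 42 s, if anything falls off the work surface, if the arm or the gripper's body presses on something with over 40 N, if the wrist force passes 120 N, or if a joint passes its speed limit or range.

## Working session

There is one attempt and no reset: what is moved stays moved. The work goes in short steps, Python scripts to look and compute and a tool call to move; the robot and the scene stay as the last step left them, time stands still between calls to the robot, and variables do not carry over. Pictures are saved under pics/ and viewed, at most 10 in all, crops included, and the job is handed in when it is done.

Besides the shell and the picture viewer there is one more tool, called after ">>>" as name(argument=value, ...) on one line, values as JSON. move_arm: Moves the arm, as the interface text tells. Its arguments: {"type":"object","properties":{"gripper":{"type":"array"},"linear":{"type":"array"},"twist":{"type":"array"},"squeeze":{"type":"number"}},"required":["gripper","linear","twist"]}

```bash
mkdir -p pics; ls; cat > h.py <<'E'
import numpy as np, cv2
from workcell import monitor, viewer, bot
def grab(n,f):
    d=viewer.grab_frame(n); cv2.imwrite('pics/'+f+'.png',cv2.cvtColor(d['img'],cv2.COLOR_RGB2BGR)); np.savez('pics/'+f,**{k:np.array(v) for k,v in d.items()}); return d
def ray(d,u,v):
    K=np.array(d['K']);R=np.array(d['rotation']);p=np.linalg.solve(K,[u,v,1.]);r=R@np.array([p[0],-p[1],-p[2]]);return np.array(d['eye']),r/np.linalg.norm(r)
def plane(d,u,v,z):
    e,r=ray(d,u,v);return e+r*(z-e[2])/r[2]
def tri(*obs):
    A=np.zeros((3,3));b=np.zeros(3);L=[ray(*o) for o in obs]
    for e,r in L: P=np.eye(3)-np.outer(r,r);A+=P;b+=P@e
    x=np.linalg.solve(A,b);return x,[np.linalg.norm((np.eye(3)-np.outer(r,r))@(x-e)) for e,r in L]
E
python3 - <<'E'
from h import *
print(monitor.observe())
for n in ['scene','side','wrist']:
    d=grab(n,n+'0'); print(n,d['eye'],d['rotation'],d['K'])
a=[cv2.imread(f'pics/{n}0.png') for n in ['scene','side','wrist']]
print({k:v for k,v in d.items() if k not in('img',)}.keys())
E
```

```text
pics
{'clock': 0.0, 'qpos': array([-1.37020873,  0.52204137, -0.03631601,  1.60002084,  0.02117928,
        1.02111305, -0.11281011]), 'qd': array([-7.81407433e-05,  2.96621232e-04,  7.33913480e-04,  6.66405323e-04,
       -1.51128554e-04, -2.16106871e-03,  7.22906546e-04]), 'joint_efforts': array([-5.32435515e-04, -9.27083874e+01,  1.97979301e+00, -3.69957411e+01,
        1.78706681e-02,  7.65691133e-03,  3.89612950e-06]), 'position': array([0.1671247 , 0.60187278, 0.23070422]), 'tool_rot': array([-3.14039662e+00,  7.48344323e-05,  2.87076453e+00]), 'force': array([-0.45375413, -0.37497386,  0.53474218]), 'moment': array([-0.02256071, -0.01839557, -0.00077906]), 'finger_force': 0.0, 'grip_width': 0.0852456192461717}
scene [ 0.73594817 -0.51064309  1.17847032] [0.45163949 0.00742652 0.34879988] [[415.0698458    0.         287.35835681]
 [  0.         415.0698458  216.92112647]
 [  0.           0.           1.        ]]
side [ 0.09751932 -0.63753999  0.83567098] [ 0.80506316 -0.00977967 -0.6617403 ] [[387.22699718   0.         276.60509045]
 [  0.         387.22699718 210.0555984 ]
 [  0.           0.           1.        ]]
wrist [0.08887877 0.62408879 0.37404463] [-3.21383861e-01  5.64359793e-04  1.30024361e+00] [[316.54477417   0.         280.16110594]
 [  0.         316.54477417 211.33385498]
 [  0.           0.           1.        ]]
dict_keys(['K', 'eye', 'rotation'])
```

```bash
sed -i "s/R=np.array(d\['rotation'\])/R=Rotation.from_euler('xyz',d['rotation']).as_matrix()/; 1a from scipy.spatial.transform import Rotation" h.py
```

```text
(no output)
```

View pics/scene0.png

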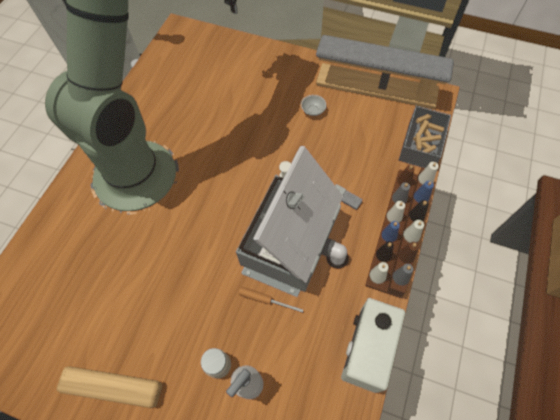

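View pics/side0.png

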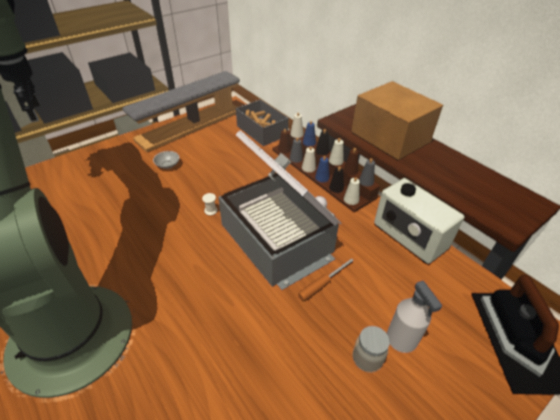

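```bash
python3 - <<'E'
import cv2,numpy as np
a=cv2.imread('pics/scene0.png')[140:300,230:370]; b=cv2.imread('pics/side0.png')[110:300,200:350]
a=cv2.resize(a,None,fx=3,fy=3,interpolation=2);b=cv2.resize(b,None,fx=2.5,fy=2.5,interpolation=2)
c=np.zeros((480,800,3),np.uint8);c[:480,:420]=a;c[:475,420:795]=b
cv2.imwrite('pics/crop1.png',c)
E
```

```text
(no output)
```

View pics/crop1.png

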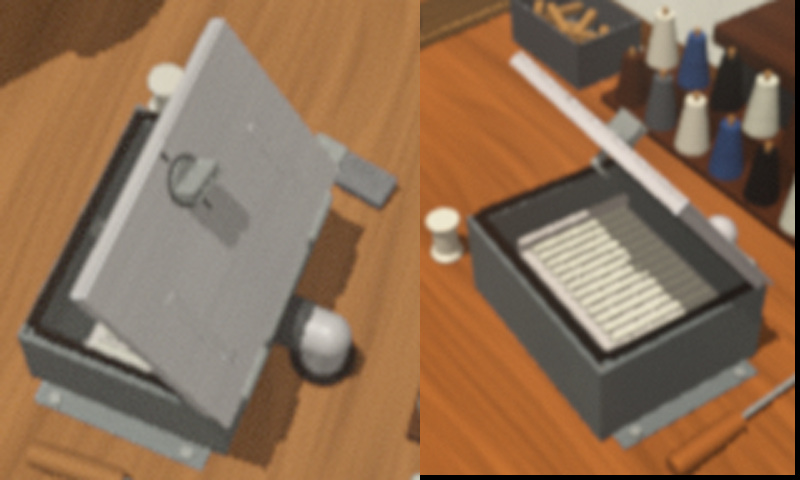

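```bash
python3 - <<'E'
from h import *
a=np.load('pics/scene0.npz');b=np.load('pics/side0.npz')
S=lambda x,y:(a,230+x/3,140+y/3)
T=lambda x,y:(b,200+(x-420)/2.5,110+y/2.5)
for n,p,q in [('FR rim',(22,325),(600,358)),('FL rim',(138,108),(473,218)),('lidL',(217,20),(513,57)),('lidR',(76,293),(685,207)),('hingeR',(222,425),(765,283))]:
    print(n,*tri(S(*p),T(*q)))
for p in [(22,325),(138,108)]: print(plane(*S(*p),.112))
print(plane(*S(222,425),.116),plane(*S(332,190),.116))
E
```

```text
FR rim [ 0.45805345 -0.16829428  0.12451146] [np.float64(8.179239281820625e-05), np.float64(8.179239281821218e-05)]
FL rim [0.47400751 0.08755853 0.11274813] [np.float64(0.0014972487666320721), np.float64(0.0014972487666321224)]
lidL [0.54887588 0.0982993  0.28611014] [np.float64(0.00021854896270090797), np.float64(0.0002185489627010241)]
lidR [ 0.53222895 -0.18653655  0.29084942] [np.float64(0.0028491654267841964), np.float64(0.002849165426784264)]
hingeR [ 0.65804443 -0.19104244  0.11831316] [np.float64(0.002605825127812129), np.float64(0.00260582512781216)]
[ 0.45479336 -0.16431072  0.112     ]
[0.47299781 0.08952881 0.112     ]
[ 0.65882402 -0.19290529  0.116     ] [0.68235123 0.06410233 0.116     ]
```

```bash
cat > plan.py <<'E'
from h import *
def plan(p0,yaw0,way,yaw1,n):  # n rows, linear path, twist evenly
    p0=np.array(p0);d=(np.array(way)-p0)/n;tw=-(yaw1-yaw0)/n;y=yaw0;L=[];T=[]
    for i in range(n):
        R=Rotation.from_euler('xyz',[np.pi,0,y]).as_matrix();L.append([float(v) for v in np.round(R.T@d*100,2)]);T.append(round(float(np.degrees(tw)),2));y-=tw
    print(L,T)
E
python3 - <<'E'
from plan import *
s=monitor.observe();plan(s['position'],s['tool_rot'][2],[.545,.02,.35],np.radians(86.4),20)
E
```

```text
[[-2.6, -2.3, -0.6], [-2.75, -2.12, -0.6], [-2.89, -1.92, -0.6], [-3.01, -1.72, -0.6], [-3.12, -1.51, -0.6], [-3.22, -1.3, -0.6], [-3.3, -1.08, -0.6], [-3.36, -0.85, -0.6], [-3.41, -0.62, -0.6], [-3.45, -0.38, -0.6], [-3.47, -0.15, -0.6], [-3.47, 0.09, -0.6], [-3.45, 0.32, -0.6], [-3.42, 0.56, -0.6], [-3.38, 0.79, -0.6], [-3.32, 1.02, -0.6], [-3.24, 1.24, -0.6], [-3.15, 1.46, -0.6], [-3.04, 1.67, -0.6], [-2.92, 1.87, -0.6]] [3.9, 3.9, 3.9, 3.9, 3.9, 3.9, 3.9, 3.9, 3.9, 3.9, 3.9, 3.9, 3.9, 3.9, 3.9, 3.9, 3.9, 3.9, 3.9, 3.9]
```

>>> move_arm(gripper=[0,0,0,0,0,0,0,0], linear=[[-2.6,-2.3,-0.6],[-2.75,-2.1,-0.6],[-2.9,-1.9,-0.6],[-3.0,-1.7,-0.6],[-3.1,-1.5,-0.6],[-3.2,-1.3,-0.6],[-3.3,-1.1,-0.6],[-3.35,-0.85,-0.6]], twist=[3.9,3.9,3.9,3.9,3.9,3.9,3.9,3.9])

```text
clock: 0.95
position: [0.3187, 0.3688, 0.2795]
tool_rot: [-3.141, -0.0, 2.323]
force: [0.5, 0.9, 0.4]
grip_width: -0.0003
finger_force: 0.0
```

>>> move_arm(gripper=[0,0,0,0,0,0,0,0], linear=[[-3.4,-0.6,-0.6],[-3.45,-0.4,-0.6],[-3.45,-0.15,-0.6],[-3.45,0.1,-0.6],[-3.45,0.3,-0.6],[-3.4,0.55,-0.6],[-3.4,0.8,-0.6],[-3.3,1.0,-0.6]], twist=[3.9,3.9,3.9,3.9,3.9,3.9,3.9,3.9])

```text
clock: 1.75
position: [0.4693, 0.1367, 0.3276]
tool_rot: [3.142, -0.0, 1.779]
force: [0.9, 0.4, 0.2]
grip_width: -0.0002
finger_force: 0.0
```

>>> move_arm(gripper=[0,0,0,0,0], linear=[[-3.2,1.2,-0.6],[-3.1,1.4,-0.6],[-3.0,1.7,-0.6],[-2.9,1.9,-0.6],[0,0,0]], twist=[3.9,3.9,3.9,3.9,0])

```text
clock: 2.25
position: [0.5454, 0.019, 0.3518]
tool_rot: [3.14, 0.002, 1.502]
force: [-1.2, 0.3, -0.3]
grip_width: 0.0
finger_force: 0.0
```

```bash
python3 - <<'E'
from h import *
s=monitor.observe();print(s['position'],s['tool_rot'],s['qpos'],s['force'],s['clock'])
a=grab('wrist','w1')['img'];b=grab('side','s1')['img'][60:330,140:400]
c=np.zeros((420,800,3),np.uint8);c[:,:540]=a[:,:540];c[:270,540:]=b
cv2.imwrite('pics/c2.png',c[:,:,::-1])
E
```

```text
[0.54541474 0.01902045 0.35175424] [3.14035099e+00 1.71293520e-03 1.50201426e+00] [-0.5479815   0.31446907  0.5346542   1.668175   -0.16767094  1.20420951
 -0.04345655] [-1.20896427  0.25467515 -0.25977714] 2.25
```

View pics/c2.png

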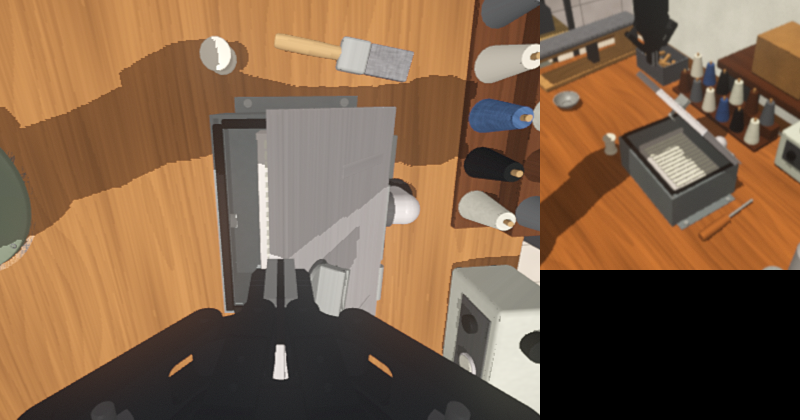

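>>> move_arm(gripper=[0,0,0,0,0,0,0,0], linear=[[0,0.4,1.5],[0,0.4,1.5],[0,0,1.5],[0,0,0.8],[0,0,0.6],[0,0,0.4],[0,-0.3,0.4],[0,-0.4,0.4]], twist=[0,0,0,0,0,0,0,0])

```text
clock: 3.15
position: [0.5432, 0.0239, 0.2819]
tool_rot: [-3.139, -0.002, 1.51]
force: [0.1, -0.9, -0.8]
grip_width: 0.0001
finger_force: 0.0
```

>>> move_arm(gripper=[0,0,0,0], linear=[[0,0.6,0.2],[0,0,0.4],[0,-0.3,0.4],[0,-0.3,0.4]], twist=[0,0,0,0])

```text
clock: 3.55
position: [0.5447, 0.023, 0.2659]
tool_rot: [-3.142, 0.0, 1.509]
force: [0.5, 0.5, 1.3]
grip_width: -0.0
finger_force: 0.6
```

```bash
python3 - <<'E'
from h import *
a=grab('scene','q2')['img'][130:310,220:370];b=grab('side','s2')['img'][60:330,140:400]
c=np.zeros((540,800,3),np.uint8);c[:540,:450]=cv2.resize(a,None,fx=3,fy=3);c[:351,455:793]=cv2.resize(b,None,fx=1.3,fy=1.3)
cv2.imwrite('pics/c3.png',c[:,:,::-1])
E
```

```text
(no output)
```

View pics/c3.png

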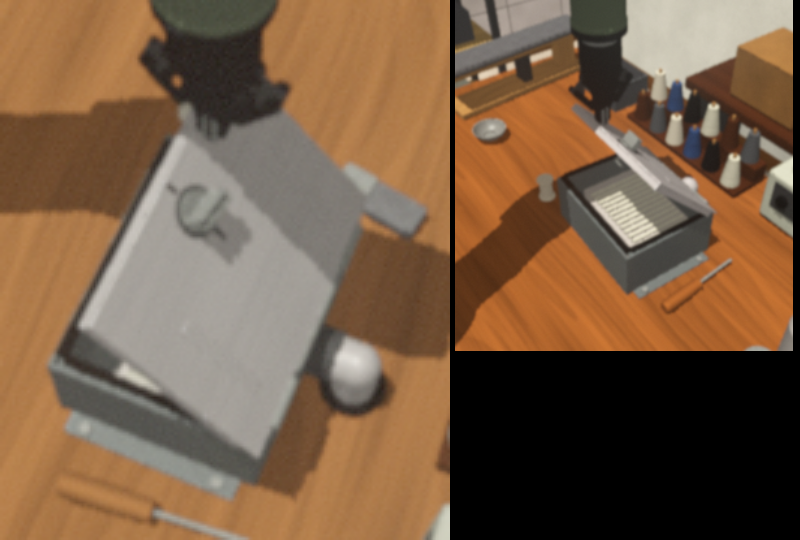

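>>> move_arm(gripper=[0,0,0,0,0,0,0,0], linear=[[0,-0.6,0.7],[0,-0.5,0.7],[0,-0.7,0.8],[0,-0.6,0.85],[0,-0.55,0.85],[0,-0.55,0.9],[0,-0.5,0.9],[0,-0.45,0.95]], twist=[0,0,0,0,0,0,0,0])

```text
clock: 4.45
position: [0.5, 0.0258, 0.199]
tool_rot: [-3.141, 0.0, 1.509]
force: [0.1, -0.3, 1.7]
grip_width: -0.0001
finger_force: 0.5
```

>>> move_arm(gripper=[0,0,0,0,0,0,0,0], linear=[[0,-0.4,0.95],[0,-0.35,1.0],[0,-0.3,1.0],[0,-0.25,1.0],[0,-0.2,1.0],[0,-0.15,1.0],[0,-0.05,0.5],[0,-0.05,0.4]], twist=[0,0,0,0,0,0,0,0])

```text
clock: 5.25
position: [0.483, 0.0267, 0.1308]
tool_rot: [-3.141, 0.0, 1.509]
force: [-1.1, -0.1, 1.3]
grip_width: -0.0004
finger_force: 0.3
```

Near the gasket; go gently down until the force rises.

>>> move_arm(gripper=[0,0,0,0,0,0], linear=[[0,0,0.3],[0,0,0.2],[0,0,0.2],[0,0,0.1],[0,0,0],[0,0,0]], twist=[0,0,0,0,0,0])

```text
clock: 5.85
position: [0.4831, 0.0268, 0.1235]
tool_rot: [3.142, -0.0, 1.509]
force: [-3.0, -1.3, 4.6]
grip_width: -0.0002
finger_force: 2.3
```

>>> move_arm(gripper=[0,0.5,1,1,1], linear=[[0,0,-2.0],[0,0.8,-4.5],[0,0.8,-4.5],[0,0,-2.0],[0,0,0]], twist=[0,0,0,0,0])

```text
clock: 6.35
position: [0.5005, 0.026, 0.256]
tool_rot: [3.137, -0.002, 1.509]
force: [0.8, 0.8, -0.3]
grip_width: 0.0582
finger_force: 0.0
```

```bash
python3 - <<'E'
from h import *
s=monitor.observe();print(s['position'],s['tool_rot'],s['clock'])
a=grab('wrist','w3')['img'];b=grab('scene','q3')['img'][150:300,230:350]
c=np.zeros((420,800,3),np.uint8);c[:,:560]=a;c[:300,560:]=cv2.resize(b,None,fx=2,fy=2)
cv2.imwrite('pics/c4.png',c[:,:,::-1])
E
```

```text
[0.50046868 0.02595032 0.25597739] [ 3.13687301e+00 -1.73520539e-03  1.50942548e+00] 6.35
```

View pics/c4.png

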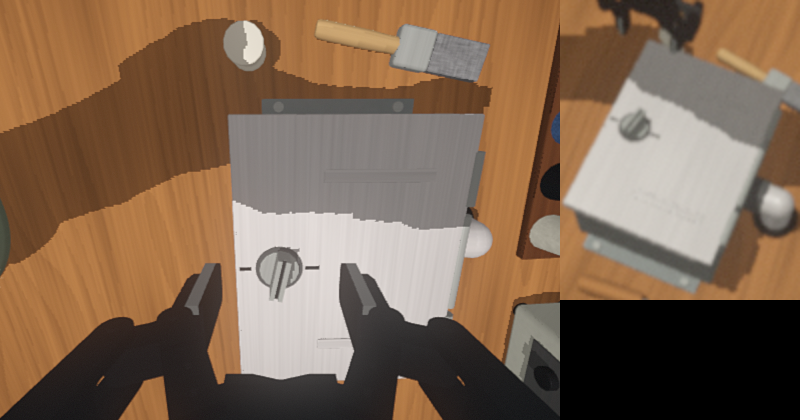

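```bash
python3 - <<'E'
from h import *
w=np.load('pics/w3.npz');q=np.load('pics/q3.npz')
c=np.zeros((480,800,3),np.uint8)
c[:,:480]=cv2.resize(w['img'][235:315,240:320],None,fx=6,fy=6,interpolation=2)
c[:320,480:]=cv2.resize(q['img'][195:235,245:285],None,fx=8,fy=8,interpolation=2)
cv2.imwrite('pics/c5.png',c[:,:,::-1])
E
```

```text
(no output)
```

View pics/c5.png

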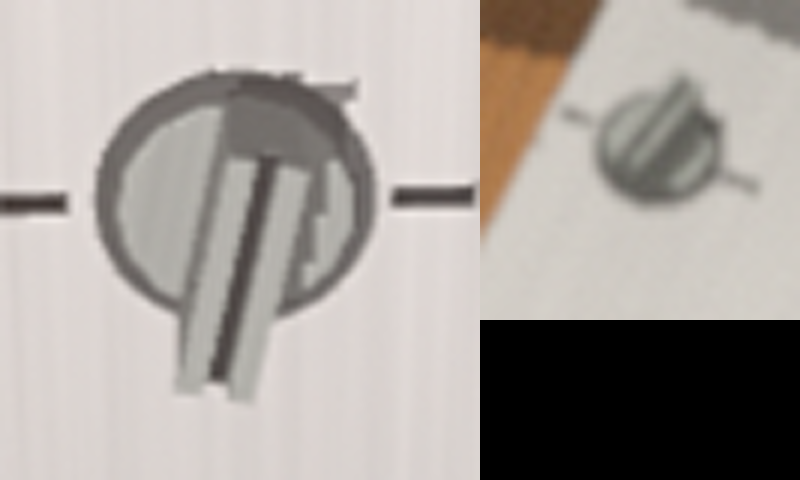

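```bash
python3 - <<'E'
from h import *
w=np.load('pics/w3.npz');q=np.load('pics/q3.npz')
print('mid tri',tri((w,278.3,268.3),(q,267,213.7)),plane(w,278.3,268.3,.125))
W=lambda x,y,z:plane(w,240+x/6,235+y/6,z)
m=W(392,196,.125)-W(67,204,.125);print('mark yaw',np.degrees(np.arctan2(m[1],m[0])),np.linalg.norm(m))
a,b=W(268,157,.151),W(217,382,.151);print('slot',a,b,np.linalg.norm(a-b),(a+b)/2,np.degrees(np.arctan2((a-b)[1],(a-b)[0])))
e=[plane(w,u,v,.12) for u,v in[(229,115),(482,114)]];print(e)
E
```

```text
mid tri (array([ 0.49543123, -0.04233531,  0.12329213]), [np.float64(0.00038270906349107813), np.float64(0.00038270906349103693)]) [ 0.49511685 -0.04151163  0.125     ]
mark yaw -2.0721809937852553 0.052593902039543866
slot [ 0.50199991 -0.02083618  0.151     ] [ 0.49214274 -0.05816451  0.151     ] 0.03860787487389457 [ 0.49707133 -0.03950034  0.151     ] 75.20774681480964
[array([0.46253013, 0.10302024, 0.12      ]), array([0.67618356, 0.0907397 , 0.12      ])]
```

>>> move_arm(gripper=[1,1,1,1,1,1,1,1], linear=[[-2.2,0,0],[-2.2,0,0],[-2.25,0,0],[0,0,2.5],[0,0,2.5],[0,0,2.0],[0,0,1.0],[0,0,0]], twist=[0,0,0,5.6,5.7,0,0,0])

```text
clock: 7.25
position: [0.494, -0.0407, 0.1718]
tool_rot: [-3.139, 0.001, 1.312]
force: [0.7, 0.4, 0.7]
grip_width: 0.0856
finger_force: 0.0
```

```bash
python3 - <<'E'
from h import *
s=monitor.observe();print(s['position'],s['tool_rot'],s['clock'],s['qpos'])
a=grab('wrist','w4')['img'];b=grab('scene','q4')['img'][150:300,230:350]
c=np.zeros((420,800,3),np.uint8);c[:,:560]=a;c[:300,560:]=cv2.resize(b,None,fx=2,fy=2)
cv2.imwrite('pics/c6.png',c[:,:,::-1])
E
```

```text
[ 0.49401792 -0.04065201  0.17183654] [-3.13886914e+00  1.34559028e-03  1.31244000e+00] 7.25 [-0.43116576  0.45154732  0.52136195  2.01121946 -0.31942939  0.76118995
  0.02317755]
```

View pics/c6.png

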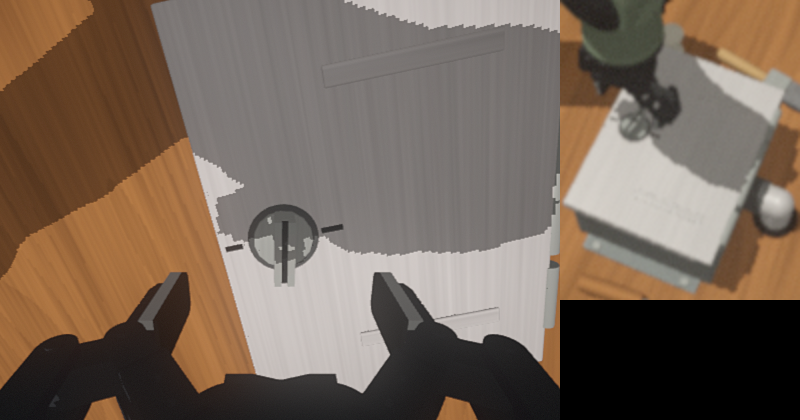

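>>> move_arm(gripper=[1,1,1,0,0,0,0,0], linear=[[0,0.25,1.5],[0,0,1.5],[0,0,0.9],[0,0,0],[0,0,0],[0,0,0],[0,0,0],[0,0,0]], twist=[0,0,0,0,0,0,0,0], squeeze=40)

```text
clock: 8.15
position: [0.4972, -0.0411, 0.1346]
tool_rot: [-3.141, -0.0, 1.312]
force: [-25.2, 6.6, 8.3]
grip_width: 0.0124
finger_force: 14.3
```

>>> move_arm(gripper=[0,0], linear=[[0,-0.1,0],[0,0,0]], twist=[0,0])

```text
clock: 8.35
position: [0.4962, -0.0408, 0.1344]
tool_rot: [-3.141, -0.0, 1.312]
force: [-1.8, 1.4, 1.8]
grip_width: 0.0112
finger_force: 41.7
```

>>> move_arm(gripper=[0,0,0,0,0,0], linear=[[0,0,0],[0,0,0],[0,0,0],[0,0,0],[0,0,0],[0,0,0]], twist=[6,6,6,6,6,6])

```text
clock: 8.95
position: [0.4963, -0.041, 0.1344]
tool_rot: [-3.141, 0.0, 0.68]
force: [-2.8, 0.1, 1.9]
grip_width: 0.0107
finger_force: 41.4
```

>>> move_arm(gripper=[0,0,0,0,0,0,0,0], linear=[[0,0,0],[0,0,0],[0,0,0],[0,0,0],[0,0,0],[0,0,0],[0,0,0],[0,0,0]], twist=[6,6,6,6,6,6,6,0])

```text
clock: 9.75
position: [0.4962, -0.041, 0.1342]
tool_rot: [3.141, 0.001, -0.051]
force: [-2.2, 0.0, 2.9]
grip_width: 0.0105
finger_force: 41.3
```

```bash
python3 - <<'E'
from h import *
s=monitor.observe();print(s['position'],s['tool_rot'],s['clock'],s['qpos'][6],s['moment'],s['force'])
a=grab('wrist','w5')['img'];b=grab('scene','q5')['img'][180:240,240:300]
c=np.zeros((420,800,3),np.uint8);c[:,:560]=a;c[:240,560:]=cv2.resize(b,None,fx=4,fy=4)
cv2.imwrite('pics/c7.png',c[:,:,::-1])
E
```

```text
[ 0.49621311 -0.04095431  0.13419092] [ 3.14099141e+00  5.65406569e-04 -5.08519844e-02] 9.75 -0.9734160681009588 [-0.12374346  0.87871863 -0.05459139] [-2.16435447  0.00863603  2.90424166]
```

View pics/c7.png

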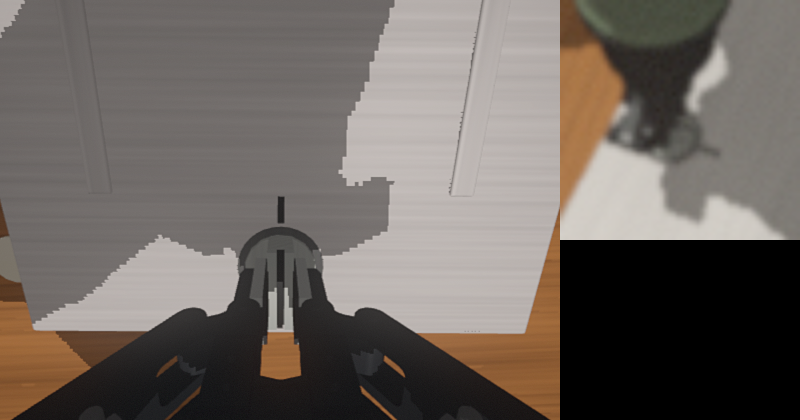

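>>> move_arm(gripper=[0,0,0,0,0,0], linear=[[0,0,0.1],[0,0,0.1],[0,0,0.1],[0,0,0.1],[0,0,0.1],[0,0,0]], twist=[0,0,0,0,0,0])

```text
clock: 10.45
position: [0.4959, -0.041, 0.1296]
tool_rot: [-3.141, 0.001, -0.047]
force: [-9.9, 2.3, 15.7]
grip_width: 0.0115
finger_force: 43.3
```

>>> move_arm(gripper=[0,0,0,0], linear=[[0,0,0.05],[0,0,0.05],[0,0,0.05],[0,0,0]], twist=[0,0,0,0])

```text
clock: 10.85
position: [0.496, -0.0409, 0.1289]
tool_rot: [-3.139, 0.0, -0.048]
force: [-15.7, 5.0, 39.6]
grip_width: 0.0113
finger_force: 46.6
```

>>> move_arm(gripper=[0,0,0,0], linear=[[0,0,-0.02],[0,0,0],[0,0,0],[0,0,0]], twist=[0,0,0,0])

```text
clock: 11.25
position: [0.496, -0.0409, 0.1289]
tool_rot: [-3.14, 0.0, -0.047]
force: [-15.5, 3.4, 35.7]
grip_width: 0.0109
finger_force: 45.8
```

```bash
python3 - <<'E'
from h import *
a=grab('wrist','w6')['img'][150:420,:];b=grab('side','s6')['img'][140:300,200:360]
c=np.zeros((600,560,3),np.uint8);c[:270]=a;c[280:600,:320]=cv2.resize(b,None,fx=2,fy=2)
cv2.imwrite('pics/c8.png',c[:,:,::-1]);s=monitor.observe();print(s['force'],s['position'],s['clock'])
E
```

```text
[-15.23869011   4.12244609  34.96645028] [ 0.49603063 -0.04091097  0.12895847] 11.35
```

View pics/c8.png

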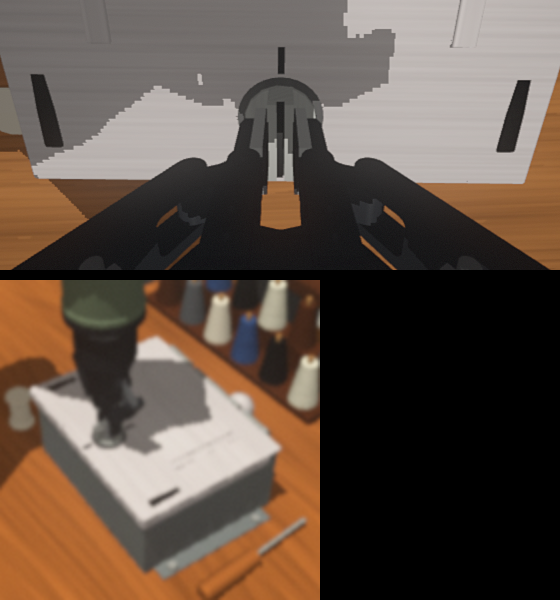

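```bash
python3 -c "
from workcell import bot
print(bot.job_done())"
```

```text
the job is handed in; nothing more can be done
None
```

The lid was lowered shut without slamming, the fastener was turned until its slot lined up with the marks, and I handed the job in at about 11 s with the arm still pressing down at about 35 N; the hand-in returned no verdict.

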